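Retighten the loaf guide's clamp nut with a ring spanner in short swings

ROBOT

A 7-joint arm with a two-finger parallel gripper is mounted at the origin on the work surface; the furniture and walls round the work are solid. World frame = base frame: x ahead of the robot, y to its left, z up, the work surface at z = 0. Lengths are in mm, angles in rad, forces in N, time in s.
With the tool pointing down it reaches from about 400 to 875 mm from the base axis. Payload 4.4 kg.
Tool frame: the origin (TCP) lies midway between the tips of the shut fingers; the grasp point (between the pads) lies 19 mm behind it; z points along the fingers, y is the line along which they close (so a half turn about z gives the same grasp; the last joint's range is limited). The gripper opens to 85 mm and grips with 20 to 120 N. Pads are 22 mm wide; open, the fingers measure 114 mm over their backs; the gripper's body (76 mm by 85 mm) begins 54 mm behind the grasp point. The pads swing forward as they close: fully open they stand 13 mm farther back than shut.
Start: joints at [-1.198, 0.628, 0.038, 1.517, -0.027, 0.996, -0.02], TCP at [276.134, 588.445, 231.313] pointing down, gripper open.
Joint ranges: [-3.06, 3.06], [-0.37, 2.12], [-1.25, 1.32], [0.18, 2.47], [-1.1, 4.24], [0.23, 1.98], [-2.94, 2.94]. Speed limits (rad/s): [2.57, 2.57, 3.14, 3.14, 3.14, 3.14, 3.14].

INTERFACE

Orientations are given as [roll, pitch, yaw] about the fixed x, y, z axes, in that order (R = Rz(yaw) Ry(pitch) Rx(roll)).
In Python, from cell import ctrl gives the robot as it stands. The module is installed in compiled form; this text tells all that it offers.
- The arm moves only by the tool step_arm, never from a script. Its argument "commands" is one flat list of numbers, 7 for each row, row after row: the shift along the tool's x, y, z in cm, then the turn, a rotation vector about the tool's x, y, z in rad, then the opening, from 0 (shut) to 1 (fully open). A call has 1 to 10 rows; each row is the pose to reach, as a shift and turn from the pose commanded when the call began, along the tool's axes at that moment; what a row does not reach only later rows make up. A row lasts 1/10 s, in which the tool goes at most 50 mm and 8.59 degrees, less where a joint would pass 70% of its speed; a pose out of reach is approached as far as the arm can. A call with a gripper value outside its range is refused whole. The fingers move at their own pace and stop on an object; the grip force is fixed at half the most. Time passes only in rows, so rows that repeat a pose let the fingers close. It gives the time, the measured TCP pose, the force, the opening and the grip force at its end, in the units of the state.
- ctrl.read_state(): the state, without advancing time (a new reading comes with each control period).
- ctrl.get_image(name): name is "scene" or "side" or "wrist"; returns a dict with "image" (384x512x3 uint8, red, green, blue), "range_z" (384x512 float32, mm along the optical axis (not along the pixel's ray), 0 where there is no reading), "vfov" (degrees; the focal length in pixels is half the picture's height over the tangent of half this angle, whatever the lens; pixels are square), "cx", "cy" (the principal point, pixels), "world_to_cam" (4x4, takes a point from world to camera coordinates). Camera axes: x right, y down, z forward; pixel columns grow to the right and rows downward; lengths in mm; the calibration is good to about 2 mm. A picture is of the moment at which its call begins.
- ctrl.finish_job(): hands the job in; it is judged then, once.
The state is a dict: "clock": time; "qpos": joint angles; "qd": joint speeds; "tau": joint torques, N m; "eef_pos": TCP position; "tool_rot": TCP orientation; "force": force on the tool from outside, world axes, zero at the start; "torque": the same for the moment, N m; "width": finger opening in mm; "gripper_force": force on a finger pad.
Only numpy, scipy, OpenCV 4.12 (cv2) and the standard library are available. Lean on these libraries where they do the work, as an engineer would, in place of code of your own. Each camera call takes 0.05 s, during which the arm holds its last target. There are 200 camera calls.

TASK

The side guide of the packing bench has come loose: retighten its clamp nut with the ring spanner, clockwise from above, in short swings between the guide's two cheeks, lifting the ring off and setting it back on the hexagon for each new bite. Stop when it is properly tight by feel, about 1.1 N m, without forcing it far beyond that and without shifting the guide. Then take the spanner off and lay it flat on the bare table, well clear of the guide and its plate, leaving everything else where it is.

Things in the scene. Friction and masses are not known exactly. Their poses are not given: they have to be found in the camera images.
- guide_plate: Fixed steel plate screwed to the table, 160 x 150 x 6 mm. Origin on the table, on the axis of its upright threaded stud (23 mm thick, 42 mm tall); z up; plate spans x -80..80, y -84..66 mm. The side guide's tall face stands on the -y side of the stud and the guide is open towards +y, so the spanner's shank belongs over +y.
- side_guide: Loose folded-steel guide, 1.6 kg, held only by the nut. Origin under its foot (which rests on the plate, 6 mm up), in its slot near the stud; axes nearly the plate's. Foot 8 mm thick, x -58..58, y -45..48 mm. Face 170 wide, 74 tall, at y -45. Cheeks 6 thick at x -60 and 60, out to y 48, 66 falling to 36 tall: they let the shank swing only about 0.74 rad either side of +y.
- washer: Steel washer captive under the nut, 54 mm wide, 3 mm thick; it moves up and down with the nut but does not turn. Origin at the centre of its underside. It starts 2.8 to 4.1 mm above the guide's foot; the coarse thread feeds nut and washer down 2.0 mm for each rad turned.
- clamp_nut: Hexagon lock nut, 36 mm across flats, 14 tall, top 3.5 mm chamfered. Origin: centre of its underside (= washer's top face); z up; two flats face its +x and -x. Clockwise from above (falling yaw) tightens. Even drag 0.7 N m; stays where left. After 1.4 to 2.05 rad (it differs each time) the washer meets the foot; then the torque climbs about 0.25 N m for each 0.1 rad.
- nut_top (a point): Centre of the nut's top face, 14 mm above its origin. Tightness is the moment about this upright axis (push x distance + the hand's twist), read while turning slowly: once a move stops the reading can fall by up to 0.5 N m. 1.1 N m clamps with about 200 N; each further 0.1 N m adds about 50 N. Back off 0.1 to 0.2 rad before lifting the ring.
- spanner: Loose steel ring spanner lying flat, 0.32 kg. Origin: ring's centre, underside. Ring 57 mm outside, 12 thick; hexagon hole right through, 37.5 across flats (0.08 rad play either way), two flats facing its +x and -x: fits the nut when yaws differ by a multiple of 60 degrees. Shank along -x, 16 wide, 15 high, 28 to 179 mm from the centre. Fully on, its underside is level with the nut's origin.
- spanner_ring (a point): Centre of the spanner's ring on its underside (the spanner's origin).
- spanner_grip (a point): Grip point of the shank, on its centre line at half height (7.5 mm up), 110 mm from the ring's centre.
- bun: Bystander: brown pull-apart bun, about 120 x 126 x 73 mm, near the guide. Origin under its centre. Nearer the robot, between spanner and guide, stands a fixed heap of stacked buns to keep clear of: it fills x 0.20 to 0.48, y -0.21 to 0.24 of the world, up to 0.30 m high.
- tie_box: Bystander: open-topped white box of coloured bag ties, 106 x 160 x 62 mm, beyond the guide. Origin under its centre.
- sugar_dredger: Bystander: steel sugar shaker, 70 mm wide, 116 mm tall, near the spanner. Origin under its centre.
- marker_pen: Bystander: marker pen, 135 mm long, 17 mm thick, lying near the bun stacks. Origin under its centre.

How it is judged (in metres and radians):
On the way, in this order (a step that is already met when the one before it is completed fails the run):
1. the spanner's ring is fully down on the nut (horizontal distance between spanner_ring and clamp_nut below 0.004 m and z of spanner_ring in the frame of clamp_nut below 0.006 m and angle between the z axis of spanner and the z axis of clamp_nut, either way round below 0.12 rad), for 0.2 s.
2. with the spanner on it, the nut is turned until it clamps the guide tight (all of step 1 and contact force between washer and side_guide above 100 N), for 0.1 s.
At the end, for the whole second after the job is handed in: The washer presses on the guide's foot with more than 100 N, the guide is within 6 mm of where it stood, and the spanner lies flat and at rest on the table, its ring at least 150 mm and its grip point at least 120 mm from the nut (contact force between washer and side_guide above 100 N and distance of side_guide from where it was at the start of the episode below 0.006 m and height (world z) of each of spanner_ring, spanner_grip below 0.02 m and angle between spanner's own z axis and vertical below 0.08 rad and horizontal distance between spanner_ring and clamp_nut above 0.15 m and horizontal distance between spanner_grip and clamp_nut above 0.12 m and linear speed of spanner below 0.02 m/s); the robot touches nothing.
It fails at once if the nut is forced: the washer presses on the guide's foot with more than 480 N (about 1.65 N m at the nut) (contact force between washer and side_guide above 480 N).
It fails at once if the guide is shifted by more than 6 mm (distance of side_guide from where it was at the start of the episode above 0.006 m).
It fails at once if the guide is pushed or struck by the spanner with more than 25 N (contact force between spanner and side_guide above 25 N).
It fails at once if the nut is turned with the bare fingers (contact force between the fingers and clamp_nut above 3 N).
It fails at once if a bystander (bun, tie box, sugar shaker or marker pen) is moved by more than 15 mm (distance of any of bun, tie_box, sugar_dredger, marker_pen from where it was at the start of the episode above 0.015 m).
It also fails if it takes over 72 s, if anything falls off the work surface, if the arm or the gripper's body presses on something with over 40 N, if the wrist force passes 120 N, or if a joint passes its speed limit or range.

## Working session

There is one attempt and no reset: what is moved stays moved. The work goes in short steps, Python scripts to look and compute and a tool call to move; the robot and the scene stay as the last step left them, time stands still between calls to the robot, and variables do not carry over. Pictures are saved under pics/ and viewed, at most 10 in all, crops included, and the job is handed in when it is done.

Besides the shell and the picture viewer there is one more tool, called after "Emit:" as a command line: name --argument value ..., lists and objects as JSON in quotes. step_arm: Moves the arm, as the interface text tells. Its arguments: {"type":"object","properties":{"commands":{"type":"array"}},"required":["commands"]}

```bash
mkdir -p pics; cat > h.py <<'E'
import numpy as np, cv2
from cell import ctrl
from scipy.spatial.transform import Rotation as R
def cap(n,save=None):
    d=ctrl.get_image(n)
    if save: cv2.imwrite('pics/'+save,d['image'][:,:,::-1])
    return d
def cloud(d):
    h,w=d['range_z'].shape; f=h/2/np.tan(np.radians(d['vfov'])/2)
    v,u=np.mgrid[:h,:w]; z=d['range_z'].astype(float)
    P=np.stack([(u-d['cx'])*z/f,(v-d['cy'])*z/f,z],-1)
    M=np.linalg.inv(d['world_to_cam'])
    W=P@M[:3,:3].T+M[:3,3]; W[z==0]=np.nan
    return W
E
python3 - <<'E'
from h import *
a=[cap(n) for n in ("scene","side","wrist")]
np.savez('first.npz',**{n:cloud(d) for n,d in zip(("scene","side","wrist"),a)})
for n,d in zip(("scene","side","wrist"),a): np.save(n+'_img.npy',d['image']); print(n,d['vfov'],np.round(np.linalg.inv(d['world_to_cam'])[:3],2).tolist())
im=np.hstack([d['image'] for d in a[:2]]); cv2.imwrite('pics/a.png',cv2.resize(np.vstack([a[0]['image'],a[1]['image']]),(800,1200))[:,:,::-1][:600]); cv2.imwrite('pics/b.png',cv2.resize(a[1]['image'],(800,600))[:,:,::-1])
cv2.imwrite('pics/c.png',a[2]['image'][:,:,::-1])
s=ctrl.read_state(); print(s)
E
```

```text
scene 54.68213325975846 [[0.51, 0.77, -0.4, 892.56], [0.86, -0.45, 0.23, -311.78], [-0.0, -0.46, -0.89, 939.84]]
side 42.480851296517415 [[-0.21, 0.84, -0.5, 1154.06], [0.98, 0.18, -0.11, 87.27], [0.0, -0.51, -0.86, 1246.3]]
wrist 68.56714177109531 [[0.42, 0.86, 0.27, 207.16], [0.91, -0.4, -0.13, 621.16], [-0.0, 0.3, -0.95, 372.66]]
{'clock': 0.15, 'qpos': array([-1.19779502,  0.62914945,  0.03845607,  1.51810922, -0.02704566,
        0.99633309, -0.01999441]), 'qd': array([ 1.02965077e-04, -2.83989496e-03, -5.29263054e-04, -1.67775393e-03,
        9.99317687e-04, -8.37725443e-04, -4.61100624e-06]), 'tau': array([ 2.09749334e-03, -5.63800764e+01,  1.22818407e+00, -1.93648660e+01,
        1.11197794e-02,  7.37058988e-03, -1.96778154e-05]), 'eef_pos': array([275.91665746, 588.01005048, 230.59955192]), 'tool_rot': array([-3.14011085e+00, -2.60678307e-05,  2.70276653e+00]), 'force': array([0.17839154, 0.27644574, 0.31061345]), 'torque': array([0.01964276, 0.10983425, 0.01477378]), 'gripper_force': 0.0, 'width': 85.30339719474883}
```

View pics/a.png

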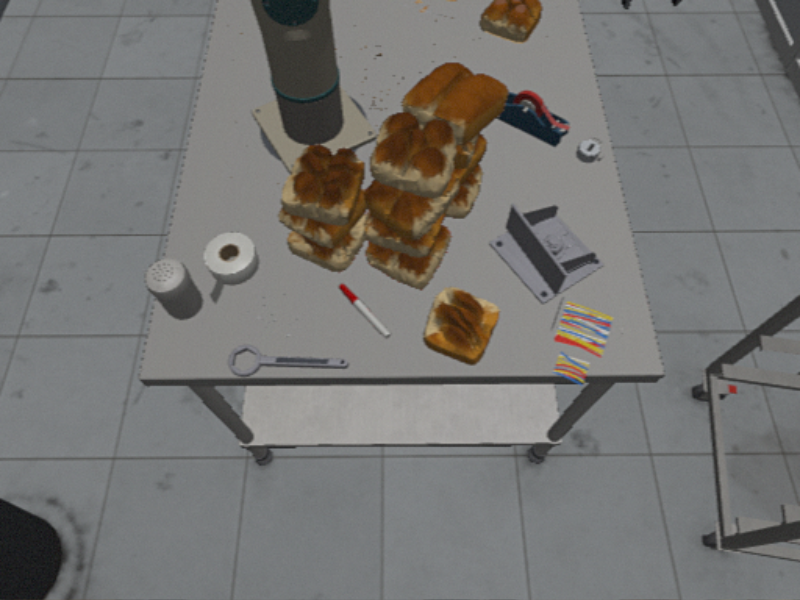

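View pics/b.png

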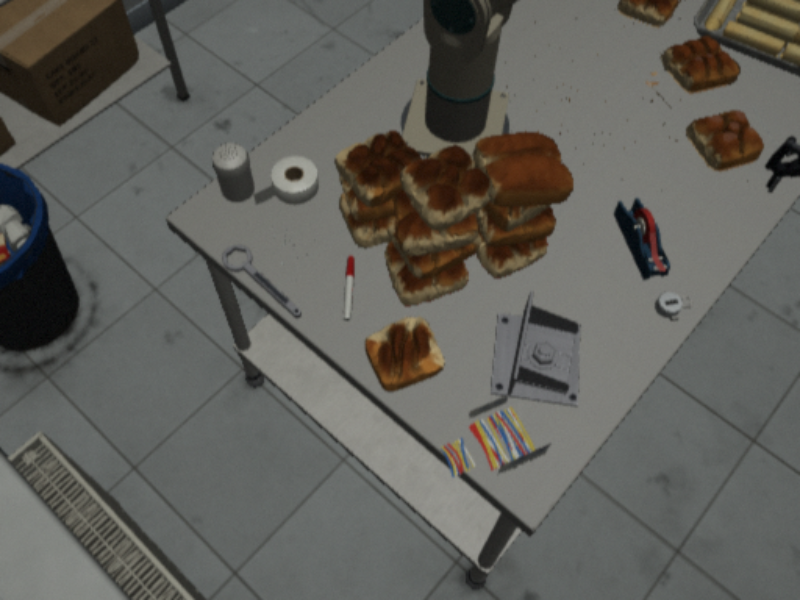

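View pics/c.png

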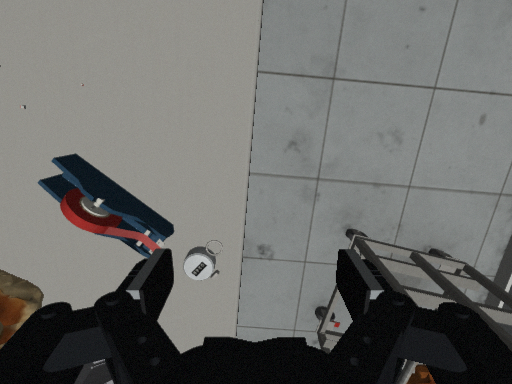

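The spanner's ring is at about (245,360) in the scene picture, with its shank pointing right. The guide is at about (545,250), open towards the right. In the side picture the nut is at (543,352). Next I measure these from the depth.

```bash
python3 - <<'E'
from h import *
c=np.load('first.npz')
def at(n,u,v): return np.round(c[n][int(v*.64),int(u*.64)],1)
print('ring rim',at('scene',234,368),'end',at('scene',340,364),at('side',296,312),'nut',at('side',543,352),at('scene',556,243))
# spanner points
for n in ('scene','side'):
    W=c[n]; x,y,z=W[...,0],W[...,1],W[...,2]
    p=at('scene',340,364)
    m=(z>5)&(z<25)&(np.hypot(x-p[0],y-p[1])<240)
    lab=cv2.connectedComponents(m.astype(np.uint8))[1]
    for l in range(1,lab.max()+1):
        k=lab==l
        if k.sum()>150:
            q=W[k]; r=cv2.minAreaRect(q[:,:2].astype(np.float32)); print(n,k.sum(),[np.round(t,1) for t in r],np.median(q[:,2]).round(1))
q=c['side']
g=at('side',543,352)
W=c['side']; x,y,z=W[...,0],W[...,1],W[...,2]
near=np.hypot(x-g[0],y-g[1])<130
print(np.histogram(z[near],bins=np.arange(-5,100,2)))
for n in ('scene','side'):
    W=c[n];x,y,z=W[...,0],W[...,1],W[...,2]; near=np.hypot(x-g[0],y-g[1])<150
    for lo,hi in ((3,10),(11,17),(22,60)):
        k=near&(z>lo)&(z<hi)
        r=cv2.minAreaRect(W[k][:,:2].astype(np.float32)); print(n,lo,k.sum(),[np.round(t,1) for t in r])
im=np.load('side_img.npy')[185:275,300:390]; im2=np.load('scene_img.npy')[120:200,305:395]
cv2.imwrite('pics/d.png',np.hstack([cv2.resize(im,(400,400),interpolation=2),cv2.resize(im2,(400,400),interpolation=2)])[:,:,::-1])
E
```

```text
ring rim [ 437.9 -371.2   12.7] end [ 522.7 -210.9   14.5] [ 528.2 -205.8   22.5] nut [526.5 236.6  46. ] [522.5 242.7  38.6]
scene 235 [array([ 451.1, -124.7]), array([136.9,  16.2]), np.float64(10.7)] 13.2
scene 550 [array([ 477.4, -287.5]), array([204.5,  54.8]), np.float64(54.8)] 12.4
side 438 [array([ 476. , -294.1]), array([211.2,  60.2]), np.float64(49.9)] 13.8
side 215 [array([ 449.6, -127.5]), array([138.1,  18.4]), np.float64(11.0)] 14.6
(array([218, 581, 900, 868, 637, 521, 387, 260, 192, 246, 224, 159,  99,
        63,  35,  33,  34,  39,  47,  53,  54,  56,  44,  41,  38,  36,
        22,  23,  24,  24,  14,  11,  16,  11,  14,   8,  11,   1,   5,
         6,  20,  28,  51,  26,  18,   6,   0,   0,   0,   0,   0,   0]), array([-5, -3, -1,  1,  3,  5,  7,  9, 11, 13, 15, 17, 19, 21, 23, 25, 27,
       29, 31, 33, 35, 37, 39, 41, 43, 45, 47, 49, 51, 53, 55, 57, 59, 61,
       63, 65, 67, 69, 71, 73, 75, 77, 79, 81, 83, 85, 87, 89, 91, 93, 95,
       97, 99]))
scene 3 1060 [array([527.2, 244.2]), array([290. , 285.8]), np.float64(15.4)]
scene 11 483 [array([557.9, 238.2]), array([108.9, 235.4]), np.float64(82.0)]
scene 22 704 [array([553.8, 234.9]), array([123.1, 222.8]), np.float64(76.8)]
side 3 2050 [array([526.2, 235.7]), array([296.7, 292.7]), np.float64(8.5)]
side 11 729 [array([555.8, 227.8]), array([149.2, 239.5]), np.float64(85.8)]
side 22 694 [array([553.4, 231.2]), array([119.8, 222.7]), np.float64(77.0)]
```

View pics/d.png

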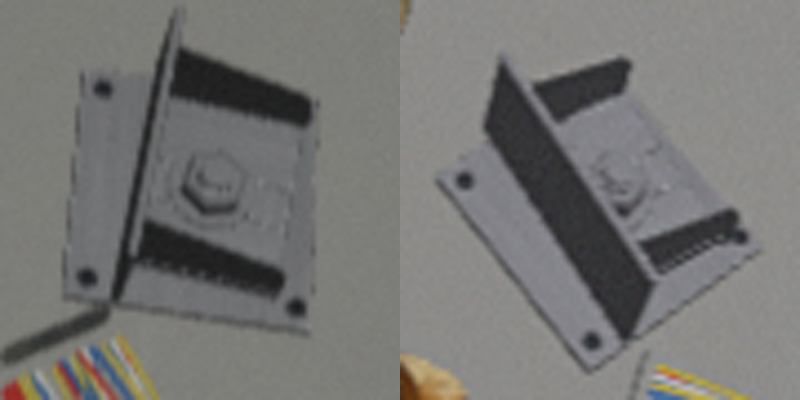

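```bash
cat >> h.py <<'E'
def rot(yaw,roll=np.pi): return R.from_euler('xyz',[roll,0,yaw])
def to(p,yaw,s=None):
    "shift cm + rotvec in tool axes to reach TCP p, tool-x yaw"
    s=s or ctrl.read_state(); T=R.from_euler('xyz',s['tool_rot'])
    d=T.inv().apply(np.array(p)-s['eef_pos'])/10
    print('move',d.round(2).tolist(),(T.inv()*rot(yaw)).as_rotvec().round(3).tolist())
def px2w(d,uv,z):
    h=d['image'].shape[0]; f=h/2/np.tan(np.radians(d['vfov'])/2)
    M=np.linalg.inv(d['world_to_cam']); uv=np.atleast_2d(uv).astype(float)
    r=np.c_[(uv[:,0]-d['cx'])/f,(uv[:,1]-d['cy'])/f,np.ones(len(uv))]@M[:3,:3].T
    return M[:3,3]+r*((z-M[2,3])/r[:,2])[:,None]
E
python3 - <<'E'
from h import *
d=cap('side'); s=90/400
c=np.array([[85,70],[63,300],[310,333],[318,105]])*s+[300,185]-.5
P=px2w(d,c,6); print(P.round(1))
for a,b in ((0,1),(1,2),(3,2),(0,3)): v=P[b]-P[a]; print(a,b,np.degrees(np.arctan2(v[1],v[0])),np.hypot(*v[:2]))
print(px2w(d,np.array([[213,183]])*s+[300,185],36))
to([526,237,160],1.6)
E
```

```text
[[444.6 153.7   6. ]
 [605.4 162.5   6. ]
 [594.9 310.9   6. ]
 [438.1 302.5   6. ]]
0 1 3.125238771800405 161.11989393033963
1 2 94.0662365455761 148.78232299451875
3 2 3.0493063942502734 157.03971869224205
0 3 92.49569477390101 148.97937063815914
[[524.30196892 240.69589396  36.        ]]
move [-37.55, -21.15, 7.1] [-0.001, 0.001, 1.103]
```

Emit:
step_arm --commands '[-37.5, -21, 7, 0, 0, 1.08, 0.4, -37.5, -21, 7, 0, 0, 1.08, 0.4, -37.5, -21, 7, 0, 0, 1.08, 0.4, -37.5, -21, 7, 0, 0, 1.08, 0.4, -37.5, -21, 7, 0, 0, 1.08, 0.4, -37.5, -21, 7, 0, 0, 1.08, 0.4, -37.5, -21, 7, 0, 0, 1.08, 0.4, -37.5, -21, 7, 0, 0, 1.08, 0.4, -37.5, -21, 7, 0, 0, 1.08, 0.4, -37.5, -21, 7, 0, 0, 1.08, 0.4]'

```text
clock: 1.2
eef_pos: [529.7, 231.9, 160.8]
tool_rot: [3.14, 0.004, 1.613]
force: [-0.2, -0.4, 0.1]
width: 34.3
gripper_force: 0.0
```

Emit:
step_arm --commands '[0, 0, 0, 0, 0, 0, 0.4, 0, 0, 0, 0, 0, 0, 0.4]'

```text
clock: 1.4
eef_pos: [525.5, 240.6, 161.2]
tool_rot: [-3.141, -0.001, 1.625]
force: [-0.7, 0.5, -0.3]
width: 34.2
gripper_force: 0.0
```

```bash
python3 - <<'E'
from h import *
s=ctrl.read_state(); print(s['clock'],s['eef_pos'],s['tool_rot'],s['qpos'].round(2),s['force'].round(1))
d=cap('wrist'); import pickle; pickle.dump((d,s),open('nut.pkl','wb'))
im=cv2.resize(d['image'],(768,576),interpolation=cv2.INTER_CUBIC); cv2.imwrite('pics/e.png',im[:,:,::-1])
E
```

```text
1.4 [525.53689295 240.57821243 161.21240233] [-3.14076412e+00 -1.10719291e-03  1.62472058e+00] [-0.66  0.63  0.29  1.8  -0.25  0.75 -0.18] [-0.7  0.5 -0.3]
```

View pics/e.png

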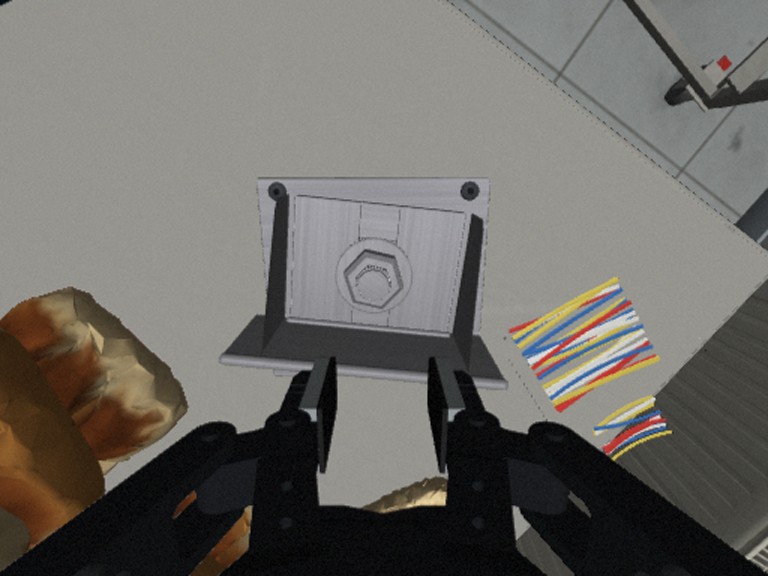

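The hexagon is centred at about (373,279), inside the washer circle, with the guide's face below it and the cheeks at x≈275 and 475. The nut looks turned by a few degrees. Now I fit a model to it.

```bash
cat >> h.py <<'E'
from scipy.ndimage import map_coordinates
from scipy.optimize import minimize
def w2px(d,P):
    f=d['image'].shape[0]/2/np.tan(np.radians(d['vfov'])/2); Q=P@d['world_to_cam'][:3,:3].T+d['world_to_cam'][:3,3]
    return np.c_[Q[:,0]*f/Q[:,2]+d['cx'],Q[:,1]*f/Q[:,2]+d['cy']]
def grad(d,sig=1.0):
    g=cv2.GaussianBlur(cv2.cvtColor(d['image'],cv2.COLOR_RGB2GRAY).astype(np.float32),(0,0),sig)
    return np.hypot(cv2.Sobel(g,-1,1,0),cv2.Sobel(g,-1,0,1))
def hexpts(x,y,yaw,af,z,n=15):
    a=yaw+np.arange(7)*np.pi/3+np.pi/6; r=af/np.sqrt(3); V=np.c_[x+r*np.cos(a),y+r*np.sin(a)]
    t=np.linspace(.05,.95,n)[:,None]; E=np.vstack([V[i]*(1-t)+V[i+1]*t for i in range(6)])
    return np.c_[E,np.full(len(E),z)]
def circ(x,y,r,z,n=120):
    a=np.linspace(0,2*np.pi,n); return np.c_[x+r*np.cos(a),y+r*np.sin(a),np.full(n,z)]
def score(G,d,P): 
    q=w2px(d,P); return map_coordinates(G,[q[:,1],q[:,0]],order=1).mean()
def fit(f,x0,spans,n=4):
    "coarse random then simplex; f maximised"
    rng=np.random.default_rng(0); X=np.array(x0)+rng.uniform(-1,1,(3000,len(x0)))*np.array(spans)
    S=[f(x) for x in X]; best=None
    for i in np.argsort(S)[-n:]:
        r=minimize(lambda x:-f(x),X[i],method='Nelder-Mead'); best=r if best is None or r.fun<best.fun else best
    return best.x,-best.fun
E
python3 - <<'E'
from h import *; import pickle
d,s=pickle.load(open('nut.pkl','rb')); G=grad(d)
print('seed',px2w(d,np.array([[249,186]]),34))
x0=px2w(d,np.array([[249,186]]),34)[0]
for z in (29,31,33,35):
    x,v=fit(lambda p:score(G,d,hexpts(p[0],p[1],p[2],36,z)),[x0[0],x0[1],0],[6,6,.52]); print('hex',z,x.round(2),round(v,1)); 
for z in (18,20,22):
    w,v=fit(lambda p:score(G,d,circ(p[0],p[1],27,z)),x0[:2],[6,6]); print('washer',z,w.round(2),round(v,1))
x,v=fit(lambda p:score(G,d,hexpts(p[0],p[1],p[2],36,31)),[x0[0],x0[1],0],[6,6,.52])
k=8;im=cv2.resize(d['image'][155:220,215:285],None,fx=k,fy=k,interpolation=cv2.INTER_CUBIC)[:,:,::-1].copy()
for P,c in ((hexpts(*x,36,31),(0,0,255)),(circ(*w,27,20),(0,255,0))):
    for q in w2px(d,P): cv2.circle(im,tuple(int(t) for t in (q-[215,155]+.5)*k),1,c,-1)
cv2.imwrite('pics/f.png',im)
E
```

```text
seed [[520.63998445 244.92789694  34.        ]]
hex 29 [5.1976e+02 2.4511e+02 3.3000e-01] 119.4
hex 31 [5.1977e+02 2.4558e+02 3.2000e-01] 119.5
hex 33 [5.1976e+02 2.4601e+02 3.2000e-01] 118.1
hex 35 [5.1988e+02 2.4648e+02 3.2000e-01] 115.5
washer 18 [567.1 226.6] 81.1
washer 20 [566.61 227.24] 81.9
washer 22 [566.1  228.05] 82.4
```

View pics/f.png

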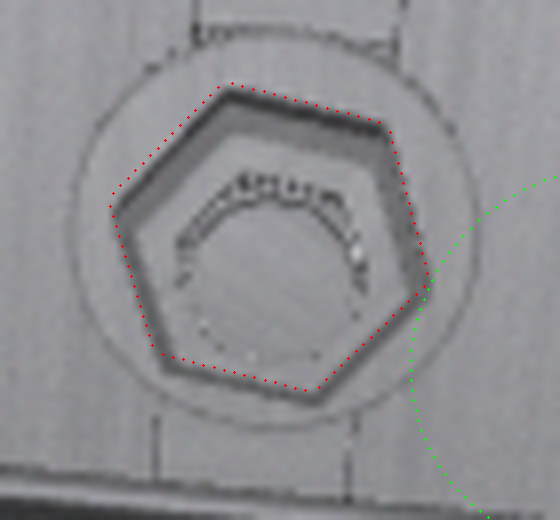

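The hexagon's vertices are at crop (228,92), (385,127), (430,295), (315,405), (165,370) and (113,210). The washer circle is centred near (276,228). The top dots include the nut's side wall, so I refit using vertices and the washer.

```bash
python3 - <<'E'
from h import *; import pickle
d,s=pickle.load(open('nut.pkl','rb')); G=grad(d,.8)
V=np.array([[228,92],[385,127],[430,295],[315,405],[165,370],[113,210]])/8+[215,155]-.5
x0=px2w(d,np.array([[249.,183.]]),20.5)[0]
w,v=fit(lambda p:score(G,d,circ(p[0],p[1],27,20.5)),x0[:2],[2.5,2.5]); print('washer',x0,w.round(2),round(v,1))
P=px2w(d,V,31)[:,:2]; c=P.mean(0); a=np.arctan2(*(P-c).T[::-1]); print('hex',c,np.hypot(*(P-c).T).round(1), np.angle(np.exp(6j*(a-np.pi/6)).mean())/6)
to([620,0,300],1.2); to([455,-330,150],.92)
T=R.from_euler('xyz',s['tool_rot']); print('nut in tool',T.inv().apply(np.r_[w,20.5]-s['eef_pos']))
E
```

```text
washer [520.39671782 244.50048491  20.5       ] [517.24 229.28] 72.4
hex [520.20245385 244.13328825] [20.9 21.1 20.6 20.9 20.8 20.5] 0.3322907380680184
move [-24.55, 8.12, -13.9] [-0.001, -0.001, 0.425]
move [-56.62, -10.16, 1.07] [-0.001, -0.001, 0.705]
nut in tool [-10.98594735  -8.78110476 140.70764878]
```

Emit:
step_arm --commands '[-24.5, 8, -14, 0, 0, 0.4, 0.6, -24.5, 8, -14, 0, 0, 0.4, 0.6, -24.5, 8, -14, 0, 0, 0.4, 0.6, -24.5, 8, -14, 0, 0, 0.4, 0.6, -24.5, 8, -14, 0, 0, 0.4, 0.6, -24.5, 8, -14, 0, 0, 0.4, 0.6, -40, 3, -8, 0, 0, 0.6, 0.6, -40, 3, -8, 0, 0, 0.6, 0.6, -40, 3, -8, 0, 0, 0.6, 0.6, -40, 3, -8, 0, 0, 0.6, 0.6]'

```text
clock: 2.45
eef_pos: [574.8, -162.1, 240.4]
tool_rot: [-3.14, 0.003, 1.02]
force: [0.0, -1.3, -0.1]
width: 51.2
gripper_force: 0.0
```

```bash
python3 - <<'E'
from h import *
to([432,-351,160],.92)
W=np.load('first.npz')
for n,u,v in (('scene',165,268),('side',232,160),('scene',362,310)): print(W[n][int(v*.64),int(u*.64)].round())
E
```

```text
move [-23.55, -2.27, 8.1] [-0.001, 0.003, 0.1]
[ 264. -394.  112.]
[ 286. -390.  114.]
[ 452. -129.   14.]
```

Emit:
step_arm --commands '[-23.5, -2.5, 8, 0, 0, 0.1, 1, -23.5, -2.5, 8, 0, 0, 0.1, 1, -23.5, -2.5, 8, 0, 0, 0.1, 1, -23.5, -2.5, 8, 0, 0, 0.1, 1, -23.5, -2.5, 8, 0, 0, 0.1, 1, -23.5, -2.5, 8, 0, 0, 0.1, 1, -23.5, -2.5, 8, 0, 0, 0.1, 1, -23.5, -2.5, 8, 0, 0, 0.1, 1]'

```text
clock: 3.25
eef_pos: [435.3, -344.5, 161.5]
tool_rot: [3.141, -0.002, 0.926]
force: [-0.3, 0.1, 0.6]
width: 85.2
gripper_force: 0.0
```

```bash
python3 - <<'E'
from h import *
s=ctrl.read_state(); print(s['clock'],s['eef_pos'],s['tool_rot'],s['qd'].round(3))
d=cap('wrist'); import pickle; pickle.dump((d,s),open('sp.pkl','wb'))
im=cv2.resize(d['image'],(768,576),interpolation=cv2.INTER_CUBIC); cv2.imwrite('pics/g.png',im[:,:,::-1])
E
```

```text
3.25 [ 435.2531569  -344.48941946  161.48929925] [ 3.14124878e+00 -1.60521518e-03  9.26300051e-01] [-0.016 -0.003 -0.004 -0.003  0.002 -0.002  0.001]
```

View pics/g.png

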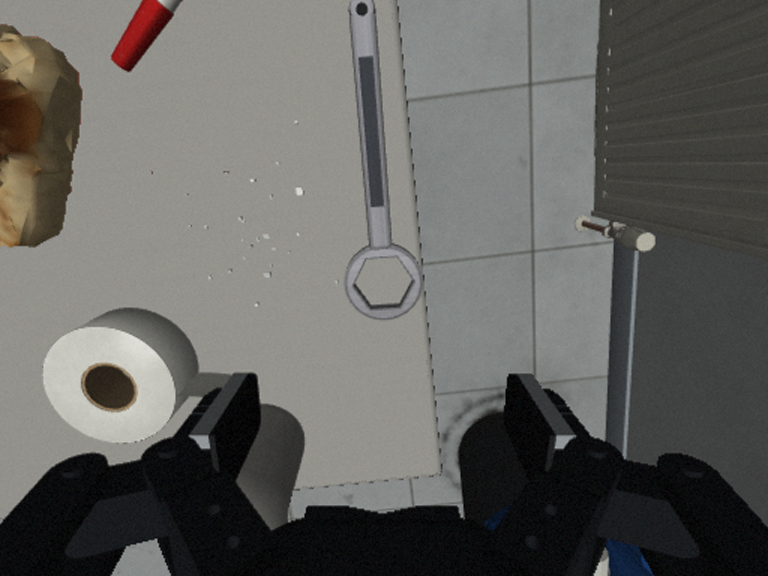

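The ring is at about (384,283), the shank runs up to (362,10), and the table edge lies just to the right. Now the joint fit.

```bash
python3 - <<'E'
from h import *; import pickle
d,s=pickle.load(open('sp.pkl','rb')); G=grad(d,.8)
x0=px2w(d,np.array([[255.8,188.5]]),12)[0]; e=px2w(d,np.array([[361,10]])/1.5,15)[0]; print(x0,e,np.arctan2(*(e-x0)[1::-1]),np.hypot(*(e-x0)[:2]))
f=lambda p:score(G,d,circ(p[0],p[1],28.5,12))
g=lambda p:score(G,d,hexpts(p[0],p[1],p[2],37.5,12))
print(fit(f,x0[:2],[5,5])); print(fit(g,[*x0[:2],.9],[5,5,.52])); p,v=fit(lambda p:f(p)+g(p),[*x0[:2],.9],[5,5,.52]); print(p,v)
# shank edges: rows, z=15 edges midpoints
def mids(z=15):
    out=[]
    img=cv2.cvtColor(d['image'],cv2.COLOR_RGB2GRAY)
    for v in range(15,150,5):
        row=G[v,225:265]; c=int(round((380+ (361-380)*(240-v*1.5)/230)/1.5))-225
        l=c-9+np.argmax(row[c-9:c-3]); r=c+3+np.argmax(row[c+3:c+10]); out.append([225+(l+r)/2,v])
    return px2w(d,np.array(out),z)
m=mids(); vx,vy,a,b=cv2.fitLine(m[:,:2].astype(np.float32),cv2.DIST_HUBER,0,.01,.01).ravel(); print('shank yaw',np.arctan2(vy,vx),'offset of ring',(p[0]-a)*vy-(p[1]-b)*vx)
E
```

```text
[ 434.54724004 -348.59837955   12.        ] [ 524.50198988 -206.03636866   15.        ] 1.0079034619317282 168.56981927092014
(array([ 442.01531746, -338.44790147]), np.float64(84.4033203125))
(array([ 436.10078626, -345.20767194,    1.02669726]), np.float64(131.50933837890625))
[ 436.05237068 -345.60992841    1.00596943] 188.84765625
shank yaw 1.0057625 offset of ring -0.21004923805237752
```

```bash
python3 - <<'E'
from h import *; import pickle
d,s=pickle.load(open('sp.pkl','rb')); im=cv2.cvtColor(d['image'],cv2.COLOR_RGB2GRAY)
print(*[f'{v}:{im[v,254:258].mean():.0f}' for v in range(155,220)])
print(*[f'{u}:{im[186:189,u].mean():.0f}' for u in range(222,290)])
c=np.array([436.05,-345.6])
for z in (0,12):
  q=w2px(d,np.array([[*c,z]]))[0]; C=w2px(d,circ(*c,28.5,z)); H=w2px(d,hexpts(*c,1.006,37.5,z)); print(z,q,C.min(0),C.max(0),H.min(0),H.max(0))
E
```

```text
155:141 156:143 157:142 158:143 159:142 160:144 161:142 162:143 163:136 164:118 165:104 166:148 167:158 168:155 169:156 170:156 171:106 172:142 173:146 174:146 175:146 176:148 177:147 178:146 179:147 180:148 181:147 182:147 183:147 184:147 185:146 186:146 187:148 188:147 189:148 190:146 191:148 192:148 193:148 194:146 195:147 196:146 197:147 198:146 199:146 200:146 201:148 202:126 203:68 204:52 205:84 206:115 207:136 208:134 209:137 210:137 211:141 212:102 213:128 214:144 215:147 216:147 217:146 218:146 219:146
222:147 223:156 224:164 225:127 226:148 227:148 228:146 229:132 230:116 231:127 232:152 233:151 234:152 235:146 236:117 237:126 238:147 239:146 240:148 241:146 242:146 243:145 244:147 245:146 246:148 247:147 248:148 249:146 250:147 251:147 252:145 253:147 254:146 255:147 256:148 257:147 258:148 259:146 260:146 261:148 262:147 263:146 264:147 265:147 266:147 267:147 268:146 269:146 270:147 271:147 272:145 273:136 274:87 275:86 276:118 277:148 278:149 279:141 280:105 281:104 282:91 283:134 284:132 285:133 286:134 287:133 288:132 289:133
0 [255.21849313 182.74469135] [229.58346281 157.19640205] [280.85391013 206.94520179] [236.24221737 165.44652297] [274.22249957 199.41085893]
12 [255.24567727 185.53106993] [228.63749877 159.06615125] [281.85419759 210.54806048] [235.54984536 167.61844706] [274.97138438 202.76487901]
```

```bash
python3 - <<'E'
from h import *; import pickle
d,s=pickle.load(open('nut.pkl','rb')); print(np.linalg.inv(d['world_to_cam'])[:3,3]-s['eef_pos'])
cr=lambda q:((q-[215,155]+.5)*8).round(0)
for z in (20.5,31,34.5,42): print(z,cr(w2px(d,np.array([[520.3,244.3,z]]))))
im=cv2.cvtColor(d['image'],cv2.COLOR_RGB2GRAY)
print(*[f'{v*8-1236}:{im[v,248:251].mean():.0f}' for v in range(156,214)])
E
python3 - <<'E'
from h import *; import pickle
d,s=pickle.load(open('sp.pkl','rb'))
print(px2w(d,np.array([[255.6,188.8]]),12),px2w(d,np.array([[255.6,188.2]]),12),s['eef_pos'])
E
```

```text
[ -3.15751403  77.00167875 142.25805765]
20.5 [[275. 229.]]
31 [[274. 250.]]
34.5 [[273. 258.]]
42 [[272. 274.]]
12:155 20:158 28:131 36:138 44:158 52:161 60:161 68:161 76:163 84:162 92:155 100:91 108:61 116:93 124:116 132:120 140:127 148:154 156:158 164:156 172:152 180:122 188:137 196:112 204:117 212:146 220:154 228:155 236:154 244:155 252:156 260:154 268:152 276:152 284:150 292:149 300:150 308:149 316:146 324:144 332:147 340:147 348:144 356:140 364:140 372:149 380:149 388:112 396:98 404:142 412:148 420:148 428:124 436:143 444:145 452:148 460:148 468:148
[[ 434.17470534 -348.73716888   12.        ]] [[ 434.5758057  -348.20161757   12.        ]] [ 435.2531569  -344.48941946  161.48929925]
```

```bash
python3 - <<'E'
from h import *
to([493.3,-255.6,60],1.006); to([493.3,-255.6,4],1.006)
E
```

```text
move [10.56, -0.71, 10.17] [0.001, -0.001, -0.079]
move [10.55, -0.71, 15.77] [0.001, -0.001, -0.079]
```

Emit:
step_arm --commands '[10.55, -0.7, 8, 0, 0, -0.08, 1, 10.55, -0.7, 8, 0, 0, -0.08, 1, 10.55, -0.7, 12, 0, 0, -0.08, 1, 10.55, -0.7, 14, 0, 0, -0.08, 1, 10.55, -0.7, 15.2, 0, 0, -0.08, 1, 10.55, -0.7, 15.6, 0, 0, -0.08, 1, 10.55, -0.7, 15.6, 0, 0, -0.08, 1, 10.55, -0.7, 15.6, 0, 0, -0.08, 1]'

```text
clock: 4.1
eef_pos: [492.2, -259.5, 6.9]
tool_rot: [3.139, 0.0, 1.002]
force: [0.0, -1.4, 0.5]
width: 85.3
gripper_force: 0.0
```

```bash
python3 - <<'E'
from h import *
s=ctrl.read_state(); print(s['eef_pos'],s['force']); to([493.3,-255.6,4],1.006)
E
```

```text
[ 492.22346581 -259.47046594    6.94550894] [ 0.01969786 -1.37714945  0.45286973]
move [0.38, -0.12, 0.29] [0.003, 0.0, -0.004]
```

Emit:
step_arm --commands '[0, 0, 0.2, 0, 0, 0, 1, 0, 0, 0.2, 0, 0, 0, 1, 0, 0, 0.2, 0, 0, 0, 0.3, 0, 0, 0.2, 0, 0, 0, 0, 0, 0, 0.2, 0, 0, 0, 0, 0, 0, 0.2, 0, 0, 0, 0, 0, 0, 0.2, 0, 0, 0, 0, 0, 0, 0.2, 0, 0, 0, 0]'

```text
clock: 4.9
eef_pos: [491.4, -258.1, 3.5]
tool_rot: [-3.142, -0.0, 1.003]
force: [-1.1, -0.4, 3.7]
width: 14.1
gripper_force: 60.1
```

```bash
python3 - <<'E'
from h import *
s=ctrl.read_state(); print(s['eef_pos'],s['tool_rot'],s['force'],s['torque']); T=R.from_euler('xyz',s['tool_rot'])
print('ring in tool',T.inv().apply([434.4-s['eef_pos'][0],-348.5-s['eef_pos'][1],-s['eef_pos'][2]]))
E
```

```text
[ 491.42239306 -258.08755352    3.48564239] [-3.14152566e+00 -1.14641359e-04  1.00273585e+00] [-1.12276098 -0.35943155  3.70155235] [0.07203012 0.16308409 0.00106226]
ring in tool [-106.89115268    0.5751618     3.47334974]
```

```bash
python3 - <<'E'
from h import *
to([520,-220,200],1.003); to([610,0,290],1.2); to([541,349,150],1.374)
E
```

```text
move [4.75, 0.36, -19.65] [-0.0, -0.0, -0.0]
move [28.14, -3.89, -28.65] [-0.0, -0.0, -0.197]
move [53.84, -28.48, -14.64] [-0.0, -0.0, -0.371]
```

Emit:
step_arm --commands '[0, 0, -2, 0, 0, 0, 0, 1, 0, -5, 0, 0, 0, 0, 2, 0, -9, 0, 0, 0, 0, 4, 0, -13, 0, 0, 0, 0, 7, 0, -17, 0, 0, -0.03, 0, 10, -0.7, -20, 0, 0, -0.06, 0, 13.5, -1.4, -23, 0, 0, -0.09, 0, 17, -2, -25, 0, 0, -0.12, 0, 21, -2.7, -27, 0, 0, -0.15, 0, 25, -3.4, -28, 0, 0, -0.18, 0]'

```text
clock: 5.9
eef_pos: [597.9, -27.7, 284.7]
tool_rot: [3.14, -0.001, 1.184]
force: [1.0, -0.2, -3.0]
width: 14.4
gripper_force: 59.4
```

Emit:
step_arm --commands '[4, -1, -0.5, 0, 0, -0.03, 0, 8, -3, -0.5, 0, 0, -0.06, 0, 12, -6, -0.5, 0, 0, -0.09, 0, 16, -9, 0, 0, 0, -0.11, 0, 20, -12.5, 1, 0, 0, -0.13, 0, 24, -16, 3, 0, 0, -0.15, 0, 27, -19, 5, 0, 0, -0.16, 0, 27, -19, 5, 0, 0, -0.16, 0]'

```text
clock: 6.7
eef_pos: [517.2, 300.4, 229.4]
tool_rot: [-3.133, 0.0, 1.353]
force: [-0.6, 0.2, -3.3]
width: 13.9
gripper_force: 59.4
```

```bash
python3 - <<'E'
from h import *
s=ctrl.read_state(); print(s['eef_pos'],s['force'],s['torque'],s['width']); to([541.2,349,130],1.374);
E
```

```text
[517.24085409 300.3530217  229.41411949] [-0.64866114  0.15069154 -3.2800157 ] [ 0.05210382  0.00591013 -0.01322861] 13.857104596801834
move [5.27, 1.38, 9.93] [-0.009, 0.0, -0.021]
```

Emit:
step_arm --commands '[3, 0.7, 4, 0, 0, -0.02, 0, 5.3, 1.4, 8, 0, 0, -0.02, 0, 5.3, 1.4, 9.9, 0, 0, -0.02, 0, 5.3, 1.4, 11.9, 0, 0, -0.02, 0, 5.3, 1.4, 12.9, 0, 0, -0.02, 0, 5.3, 1.4, 12.9, 0, 0, -0.02, 0, 5.3, 1.4, 12.9, 0, 0, -0.02, 0, 5.3, 1.4, 12.9, 0, 0, -0.02, 0, 5.3, 1.4, 12.9, 0, 0, -0.02, 0]'

```text
clock: 7.6
eef_pos: [549.8, 341.5, 105.6]
tool_rot: [3.14, -0.002, 1.363]
force: [1.0, 0.5, -2.0]
width: 14.3
gripper_force: 59.4
```

```bash
python3 - <<'E'
from h import *; import pickle
s=ctrl.read_state(); print(s['clock'],s['eef_pos'],s['tool_rot'],s['force'],s['torque']); to([541.2,349,80],1.374)
d=cap('side'); e=cap('scene'); w=cap('wrist'); pickle.dump((d,e,w,s),open('hov.pkl','wb'))
for n,q in (('side',d),('scene',e)): print(n,w2px(q,np.array([[520.3,244,100]])))
a=w2px(d,np.array([[525,275,85]]))[0].astype(int); b=w2px(e,np.array([[525,275,85]]))[0].astype(int)
f=lambda i,c:cv2.resize(i['image'][c[1]-35:c[1]+35,c[0]-35:c[0]+35],(400,400),interpolation=2)
print(a,b); cv2.imwrite('pics/i.png',np.hstack([f(d,a),f(e,b)])[:,:,::-1])
E
```

```text
7.6 [549.84106979 341.54680218 105.56133086] [ 3.14020454e+00 -1.59743830e-03  1.36271098e+00] [ 0.95414172  0.49450106 -1.98249082] [ 0.09307469  0.01911551 -0.03648377]
move [0.55, -1.0, 2.56] [0.001, -0.002, -0.011]
side [[353.85199495 214.35525085]]
scene [[360.25441752 141.7888617 ]]
[364 220] [368 141]
```

View pics/i.png

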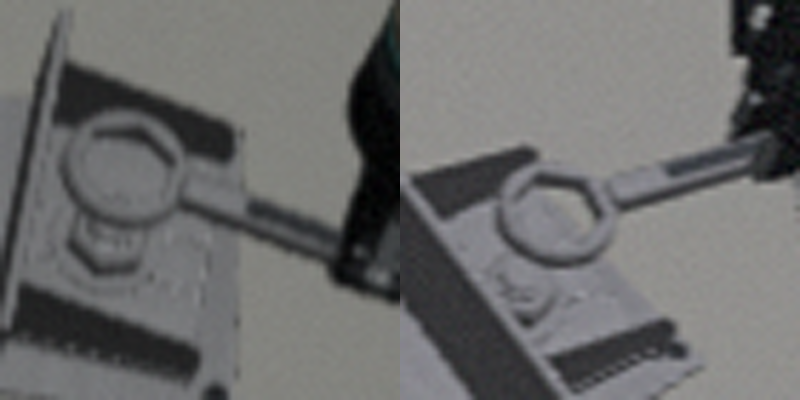

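```bash
python3 - <<'E'
from h import *; import pickle
d,e,w,s=pickle.load(open('hov.pkl','rb'))
print(px2w(d,[[350.4,213.6]],109),px2w(e,[[360.2,142.8]],109))
T=R.from_euler('xyz',s['tool_rot']); print(T.apply([-107,0,3.5])+s['eef_pos'])
for n,q in (('side',d),('scene',e)): print(n, px2w(q,[[329+106*.175-.5,185+240*.175-.5]] if n=='side' else [[333+125*.175,106+285*.175]],31))
to([541.2,349,80],1.374)
E
```

```text
[[524.99119568 233.82634097 109.        ]] [[526.88092225 235.84765256 109.        ]]
[527.74220563 236.85957964 101.89041287]
side [[523.18627054 239.10778772  31.        ]]
scene [[521.63528412 245.20815265  31.        ]]
move [0.57, -0.96, 2.5] [0.001, -0.001, -0.011]
```

Emit:
step_arm --commands '[0.5, -1, 2.5, 0, 0, -0.01, 0, 0.5, -1, 2.5, 0, 0, -0.01, 0, 0.5, -1, 2.5, 0, 0, -0.01, 0, 0.5, -1, 2.5, 0, 0, -0.01, 0, 0.5, -1, 2.5, 0, 0, -0.01, 0]'

```text
clock: 8.25
eef_pos: [541.6, 348.0, 80.3]
tool_rot: [3.14, -0.001, 1.372]
force: [0.7, 0.4, -3.1]
width: 14.3
gripper_force: 59.4
```

```bash
python3 - <<'E'
from h import *
s=ctrl.read_state(); print(s['eef_pos'],s['tool_rot'],s['force'],s['torque'],s['qd'].round(3)); to([541.2,349,80],1.374)
E
```

```text
[541.55214822 347.95239685  80.3219578 ] [ 3.13994320e+00 -8.98634809e-04  1.37206760e+00] [ 0.74985391  0.44945815 -3.05163117] [ 0.13956533  0.03022792 -0.01592946] [ 0.     0.001 -0.004  0.003 -0.002 -0.    -0.001]
move [0.1, -0.06, 0.03] [0.002, -0.001, -0.002]
```

Emit:
step_arm --commands '[0.1, -0.05, 1, 0, 0, 0, 0, 0.1, -0.05, 2, 0, 0, 0, 0, 0.1, -0.05, 3, 0, 0, 0, 0, 0.1, -0.05, 3.9, 0, 0, 0, 0, 0.1, -0.05, 3.9, 0, 0, 0, 0, 0.1, -0.05, 3.9, 0, 0, 0, 0]'

```text
clock: 8.85
eef_pos: [540.0, 349.0, 39.8]
tool_rot: [-3.141, 0.001, 1.373]
force: [0.3, 0.1, -2.3]
width: 14.5
gripper_force: 59.4
```

Emit:
step_arm --commands '[0, 0, 0.3, 0, 0, 0, 0, 0, 0, 0.6, 0, 0, 0, 0, 0, 0, 0.8, 0, 0, 0, 0, 0, 0, 0.8, 0, 0, 0, 0]'

```text
clock: 9.25
eef_pos: [540.2, 349.0, 32.1]
tool_rot: [3.142, 0.0, 1.373]
force: [0.2, -0.0, -2.6]
width: 13.9
gripper_force: 59.5
```

Emit:
step_arm --commands '[0, 0, 0.2, 0, 0, 0, 0, 0, 0, 0.4, 0, 0, 0, 0, 0, 0, 0.5, 0, 0, 0, 0, 0, 0, 0.5, 0, 0, 0, 0]'

```text
clock: 9.65
eef_pos: [540.1, 349.1, 27.1]
tool_rot: [3.142, 0.0, 1.373]
force: [0.8, 0.2, -2.7]
width: 14.1
gripper_force: 59.5
```

```bash
python3 - <<'E'
from h import *
s=ctrl.read_state(); print(s['eef_pos'],s['tool_rot'],s['force'],s['torque'])
E
```

```text
[540.14872695 349.09121226  27.12459945] [3.14159193e+00 2.39500202e-04 1.37279671e+00] [ 0.75167215  0.21035232 -2.74261389] [-0.1206305  -0.09896426  0.07403691]
```

Continue down to the washer.

Emit:
step_arm --commands '[0, 0, 0.2, 0, 0, 0, 0, 0, 0, 0.3, 0, 0, 0, 0, 0, 0, 0.3, 0, 0, 0, 0]'

```text
clock: 9.95
eef_pos: [540.1, 349.2, 24.1]
tool_rot: [-3.142, 0.0, 1.373]
force: [1.1, -0.4, -2.3]
width: 14.2
gripper_force: 59.5
```

Emit:
step_arm --commands '[0, 0, 0.1, 0, 0, 0, 0, 0, 0, 0.2, 0, 0, 0, 0, 0, 0, 0.2, 0, 0, 0, 0]'

```text
clock: 10.25
eef_pos: [540.3, 349.3, 22.5]
tool_rot: [3.141, -0.0, 1.373]
force: [-0.0, -0.2, 0.5]
width: 14.5
gripper_force: 59.9
```

```bash
python3 - <<'E'
from h import *
s=ctrl.read_state(); print(s['eef_pos'],s['tool_rot'],s['force'],s['torque'])
E
```

```text
[540.28044983 349.2754522   22.49234909] [ 3.14140092e+00 -1.77645457e-04  1.37277403e+00] [-0.02023878 -0.17145798  0.47073323] [-0.29081945 -0.12870503  0.12003155]
```

Emit:
step_arm --commands '[-0.01, 0.53, 0, 0, 0, 0.05, 0, -0.05, 1.07, 0, 0, 0, 0.1, 0, -0.12, 1.6, 0.01, 0, 0, 0.15, 0, -0.21, 2.13, 0.02, 0, 0, 0.2, 0]'

```text
clock: 10.65
eef_pos: [559.9, 343.0, 22.2]
tool_rot: [-3.14, 0.001, 1.173]
force: [-1.9, -0.9, 0.9]
width: 14.4
gripper_force: 60.1
```

```bash
cat >> h.py <<'E'
def tight(c=(520.0,244.3)):
    s=ctrl.read_state(); p=s['eef_pos']; F=s['force']; T=s['torque']; r=(p[:2]-c)/1000
    M=r[0]*F[1]-r[1]*F[0]+T[2]
    print('t',s['clock'],'pos',p.round(1),'rot',s['tool_rot'].round(3),'F',F.round(1),'T',T.round(2),'M nut',round(M,2),'r',(np.hypot(*r)*1000).round(1),'ring', (p[:2]-107*np.array([np.cos(s['tool_rot'][2]),np.sin(s['tool_rot'][2])])).round(1),'bearing',np.arctan2(r[1],r[0]).round(3))
E
python3 -c "
from h import *; tight()"
```

```text
t 10.65 pos [559.9 343.   22.2] rot [-3.140e+00  1.000e-03  1.173e+00] F [-1.9 -0.9  0.9] T [-0.46  0.3   0.62] M nut 0.77 r 106.4 ring [518.4 244.3] bearing 1.187
```

Emit:
step_arm --commands '[-0.01, 0.53, 0.01, 0, 0, 0.05, 0, -0.05, 1.07, 0.02, 0, 0, 0.1, 0, -0.12, 1.6, 0.03, 0, 0, 0.15, 0, -0.21, 2.13, 0.04, 0, 0, 0.2, 0, -0.33, 2.65, 0.05, 0, 0, 0.25, 0]'

```text
clock: 11.15
eef_pos: [583.3, 330.0, 21.8]
tool_rot: [-3.141, 0.001, 0.924]
force: [-0.2, -1.3, 0.5]
width: 14.0
gripper_force: 60.2
```

```bash
python3 -c "
from h import *; tight()"
```

```text
t 11.15 pos [583.3 330.   21.8] rot [-3.141e+00  1.000e-03  9.240e-01] F [-0.2 -1.3  0.5] T [-0.23  0.24  0.76] M nut 0.69 r 106.6 ring [518.8 244.6] bearing 0.935
```

Emit:
step_arm --commands '[-0.01, -0.43, 0, 0, 0, -0.04, 0, -0.03, -0.9, 0, 0, 0, -0.085, 0, -0.03, -0.9, 0, 0, 0, -0.085, 0]'

```text
clock: 11.45
eef_pos: [575.9, 335.1, 21.8]
tool_rot: [3.141, 0.0, 1.012]
force: [1.6, -1.5, 0.0]
width: 14.1
gripper_force: 59.9
```

```bash
python3 -c "
from h import *; tight()"
```

```text
t 11.45 pos [575.9 335.1  21.8] rot [3.141 0.    1.012] F [ 1.6 -1.5  0. ] T [-0.63 -0.17  0.29] M nut 0.06 r 106.6 ring [519.1 244.4] bearing 1.019
```

Emit:
step_arm --commands '[0, 0, -0.6, 0, 0, 0, 0, 0, 0, -1.3, 0, 0, 0, 0, 0, 0, -2, 0, 0, 0, 0, 0, 0, -2.1, 0, 0, 0, 0, 0, 0, -2.1, 0, 0, 0, 0]'

```text
clock: 11.95
eef_pos: [576.1, 335.5, 43.0]
tool_rot: [-3.141, -0.001, 1.008]
force: [-0.8, 0.2, -3.2]
width: 14.2
gripper_force: 59.5
```

```bash
python3 -c "
from h import *; tight()"
```

```text
t 11.95 pos [576.1 335.5  43. ] rot [-3.141e+00 -1.000e-03  1.008e+00] F [-0.8  0.2 -3.2] T [ 0.04  0.03 -0.07] M nut 0.01 r 107.1 ring [519. 245.] bearing 1.019
```

Emit:
step_arm --commands '[-0.09, -1.39, 0, 0, 0, -0.13, 0, -0.36, -2.75, 0, 0, 0, -0.26, 0, -0.8, -4.07, 0, 0, 0, -0.39, 0, -1.41, -5.32, 0, 0, 0, -0.52, 0, -2.18, -6.48, 0, 0, 0, -0.65, 0, -3.09, -7.52, 0, 0, 0, -0.78, 0, -4.13, -8.45, 0, 0, 0, -0.91, 0, -5.34, -9.26, 0, 0, 0, -1.045, 0, -5.34, -9.26, 0, 0, 0, -1.045, 0, -5.34, -9.26, 0, 0, 0, -1.045, 0]'

```text
clock: 12.95
eef_pos: [470.1, 339.3, 42.7]
tool_rot: [3.141, -0.0, 2.049]
force: [0.1, 0.9, -3.2]
width: 14.1
gripper_force: 59.5
```

```bash
python3 -c "
from h import *; tight()
y=2.05; to([519.1+107*np.cos(y),244.5+107*np.sin(y),43],y)"
```

```text
t 12.95 pos [470.1 339.3  42.7] rot [ 3.141 -0.     2.049] F [ 0.1  0.9 -3.2] T [ 0.1  -0.08  0.02] M nut -0.03 r 107.3 ring [519.4 244.4] bearing 2.054
move [0.03, -0.03, -0.03] [0.001, -0.0, -0.001]
```

Aligned, so lower it.

Emit:
step_arm --commands '[0, 0, 0.5, 0, 0, 0, 0, 0, 0, 1, 0, 0, 0, 0, 0, 0, 1.3, 0, 0, 0, 0, 0, 0, 1.6, 0, 0, 0, 0, 0, 0, 1.8, 0, 0, 0, 0, 0, 0, 2.0, 0, 0, 0, 0, 0, 0, 2.1, 0, 0, 0, 0]'

```text
clock: 13.65
eef_pos: [469.7, 338.9, 21.6]
tool_rot: [-3.141, 0.0, 2.052]
force: [-0.8, -1.4, 1.2]
width: 14.4
gripper_force: 60.0
```

```bash
python3 -c "
from h import *; tight()"
```

```text
t 13.65 pos [469.7 338.9  21.6] rot [-3.141  0.     2.052] F [-0.8 -1.4  1.2] T [-0.52  0.07 -0.11] M nut 0.03 r 107.1 ring [519.3 244.1] bearing 2.06
```

Emit:
step_arm --commands '[-0.03, 0.86, 0, 0, 0, 0.08, 0, -0.14, 1.7, 0.02, 0, 0, 0.16, 0, -0.31, 2.54, 0.03, 0, 0, 0.24, 0, -0.54, 3.37, 0.05, 0, 0, 0.32, 0, -0.84, 4.17, 0.06, 0, 0, 0.4, 0, -1.21, 4.94, 0.08, 0, 0, 0.48, 0, -1.63, 5.68, 0.1, 0, 0, 0.56, 0, -2.12, 6.39, 0.11, 0, 0, 0.64, 0, -2.66, 7.06, 0.13, 0, 0, 0.72, 0, -3.25, 7.68, 0.14, 0, 0, 0.8, 0]'

```text
clock: 14.65
eef_pos: [551.9, 345.8, 20.2]
tool_rot: [-3.14, 0.001, 1.253]
force: [-2.1, -1.6, 0.5]
width: 14.6
gripper_force: 60.1
```

```bash
python3 -c "
from h import *; tight()"
```

```text
t 14.65 pos [551.9 345.8  20.2] rot [-3.140e+00  1.000e-03  1.253e+00] F [-2.1 -1.6  0.5] T [-0.59  0.52  0.61] M nut 0.77 r 106.4 ring [518.5 244.2] bearing 1.266
```

Emit:
step_arm --commands '[-0.01, 0.53, 0.01, 0, 0, 0.05, 0, -0.05, 1.07, 0.02, 0, 0, 0.1, 0, -0.12, 1.6, 0.03, 0, 0, 0.15, 0, -0.21, 2.13, 0.04, 0, 0, 0.2, 0, -0.33, 2.65, 0.05, 0, 0, 0.25, 0]'

```text
clock: 15.15
eef_pos: [576.2, 334.8, 19.8]
tool_rot: [-3.141, 0.001, 1.004]
force: [-0.8, -1.1, 1.3]
width: 14.2
gripper_force: 60.2
```

```bash
python3 -c "
from h import *; tight()"
```

```text
t 15.15 pos [576.2 334.8  19.8] rot [-3.141e+00  1.000e-03  1.004e+00] F [-0.8 -1.1  1.3] T [-0.43  0.44  0.66] M nut 0.67 r 106.5 ring [518.8 244.5] bearing 1.015
```

Emit:
step_arm --commands '[-0.01, 0.32, 0.01, 0, 0, 0.03, 0, -0.02, 0.64, 0.01, 0, 0, 0.06, 0, -0.04, 0.96, 0.02, 0, 0, 0.09, 0]'

```text
clock: 15.45
eef_pos: [584.5, 329.2, 19.6]
tool_rot: [-3.141, 0.0, 0.912]
force: [-1.1, -2.0, 1.6]
width: 14.3
gripper_force: 60.2
```

```bash
python3 -c "
from h import *; tight()"
```

```text
t 15.45 pos [584.5 329.2  19.6] rot [-3.141  0.     0.912] F [-1.1 -2.   1.6] T [-0.39  0.52  0.61] M nut 0.57 r 106.6 ring [519.  244.6] bearing 0.922
```

Emit:
step_arm --commands '[-0.01, -0.43, 0, 0, 0, -0.04, 0, -0.03, -0.9, 0, 0, 0, -0.085, 0, -0.03, -0.9, 0, 0, 0, -0.085, 0]'

```text
clock: 15.75
eef_pos: [577.4, 334.4, 19.7]
tool_rot: [3.141, -0.0, 1.0]
force: [1.1, -1.5, 0.9]
width: 14.2
gripper_force: 59.9
```

```bash
python3 -c "
from h import *; tight()"
```

```text
t 15.75 pos [577.4 334.4  19.7] rot [ 3.141 -0.     1.   ] F [ 1.1 -1.5  0.9] T [-0.67 -0.03  0.26] M nut 0.07 r 106.9 ring [519.6 244.4] bearing 1.004
```

Emit:
step_arm --commands '[0, 0, -0.6, 0, 0, 0, 0, 0, 0, -1.3, 0, 0, 0, 0, 0, 0, -2, 0, 0, 0, 0, 0, 0, -2.2, 0, 0, 0, 0, 0, 0, -2.2, 0, 0, 0, 0]'

```text
clock: 16.25
eef_pos: [577.5, 335.1, 42.2]
tool_rot: [-3.141, -0.001, 0.998]
force: [-0.8, -0.8, -2.2]
width: 14.3
gripper_force: 59.5
```

Emit:
step_arm --commands '[-0.09, -1.39, 0, 0, 0, -0.13, 0, -0.36, -2.75, 0, 0, 0, -0.26, 0, -0.8, -4.07, 0, 0, 0, -0.39, 0, -1.41, -5.32, 0, 0, 0, -0.52, 0, -2.18, -6.48, 0, 0, 0, -0.65, 0, -3.09, -7.52, 0, 0, 0, -0.78, 0, -4.13, -8.45, 0, 0, 0, -0.91, 0, -5.34, -9.26, 0, 0, 0, -1.045, 0, -5.34, -9.26, 0, 0, 0, -1.045, 0, -5.34, -9.26, 0, 0, 0, -1.045, 0]'

```text
clock: 17.25
eef_pos: [471.3, 339.9, 41.6]
tool_rot: [3.141, -0.0, 2.039]
force: [-0.2, -0.8, -2.9]
width: 13.8
gripper_force: 59.5
```

```bash
python3 -c "
from h import *; tight()
y=2.045; to([519.2+107*np.cos(y),244.4+107*np.sin(y),41],y)"
```

```text
t 17.25 pos [471.3 339.9  41.6] rot [ 3.141 -0.     2.039] F [-0.2 -0.8 -2.9] T [ 0.09 -0.05  0.01] M nut 0.07 r 107.3 ring [519.6 244.4] bearing 2.042
move [0.02, -0.1, 0.06] [0.001, -0.0, -0.006]
```

Emit:
step_arm --commands '[0, -0.05, 0.5, 0, 0, 0, 0, 0, -0.05, 1, 0, 0, 0, 0, 0, -0.05, 1.3, 0, 0, 0, 0, 0, -0.05, 1.6, 0, 0, 0, 0, 0, -0.05, 1.8, 0, 0, 0, 0, 0, -0.05, 2.0, 0, 0, 0, 0, 0, -0.05, 2.2, 0, 0, 0, 0, 0, -0.05, 2.2, 0, 0, 0, 0]'

```text
clock: 18.05
eef_pos: [470.4, 339.2, 19.6]
tool_rot: [3.141, 0.0, 2.043]
force: [0.5, -1.5, 1.4]
width: 14.4
gripper_force: 59.9
```

```bash
python3 -c "
from h import *; tight()"
```

```text
t 18.05 pos [470.4 339.2  19.6] rot [3.141 0.    2.043] F [ 0.5 -1.5  1.4] T [-0.42  0.   -0.02] M nut 0.0 r 107.1 ring [519.  243.9] bearing 2.052
```

Emit:
step_arm --commands '[-0.01, 0.53, 0, 0, 0, 0.05, 0, -0.05, 1.07, 0, 0, 0, 0.1, 0, -0.12, 1.6, 0.01, 0, 0, 0.15, 0, -0.21, 2.13, 0.02, 0, 0, 0.2, 0]'

```text
clock: 18.45
eef_pos: [489.0, 346.4, 19.3]
tool_rot: [-3.139, 0.001, 1.843]
force: [-1.6, -2.7, 0.9]
width: 13.8
gripper_force: 60.1
```

```bash
python3 -c "
from h import *; tight()"
```

```text
t 18.45 pos [489.  346.4  19.3] rot [-3.139e+00  1.000e-03  1.843e+00] F [-1.6 -2.7  0.9] T [-0.79  0.42  0.54] M nut 0.79 r 106.7 ring [517.8 243.3] bearing 1.866
```

Emit:
step_arm --commands '[-0.01, 0.53, 0.01, 0, 0, 0.05, 0, -0.05, 1.07, 0.02, 0, 0, 0.1, 0]'

```text
clock: 18.65
eef_pos: [498.9, 348.8, 19.0]
tool_rot: [-3.138, 0.002, 1.744]
force: [-3.5, -2.3, 1.0]
width: 13.9
gripper_force: 60.3
```

```bash
python3 -c "
from h import *; tight()"
```

```text
t 18.65 pos [498.9 348.8  19. ] rot [-3.138e+00  2.000e-03  1.744e+00] F [-3.5 -2.3  1. ] T [-0.83  0.59  0.71] M nut 1.13 r 106.6 ring [517.4 243.4] bearing 1.77
```

Emit:
step_arm --commands '[-0.01, 0.53, 0.01, 0, 0, 0.05, 0, -0.05, 1.07, 0.02, 0, 0, 0.1, 0]'

```text
clock: 18.85
eef_pos: [509.1, 350.3, 18.7]
tool_rot: [-3.137, 0.002, 1.645]
force: [-3.7, -2.0, 0.6]
width: 14.4
gripper_force: 60.6
```

```bash
python3 -c "
from h import *; tight()"
```

```text
t 18.85 pos [509.1 350.3  18.7] rot [-3.137e+00  2.000e-03  1.645e+00] F [-3.7 -2.   0.6] T [-0.74  0.72  0.89] M nut 1.31 r 106.5 ring [517.  243.6] bearing 1.674
```

Emit:
step_arm --commands '[-0.01, -0.53, 0, 0, 0, -0.05, 0, -0.05, -1.07, 0, 0, 0, -0.1, 0, -0.06, -1.23, 0, 0, 0, -0.115, 0, -0.06, -1.23, 0, 0, 0, -0.115, 0]'

```text
clock: 19.25
eef_pos: [499.1, 349.3, 19.2]
tool_rot: [3.141, 0.0, 1.757]
force: [1.1, -1.4, -0.8]
width: 14.3
gripper_force: 59.8
```

```bash
python3 -c "
from h import *; tight()"
```

```text
t 19.25 pos [499.1 349.3  19.2] rot [3.141 0.    1.757] F [ 1.1 -1.4 -0.8] T [-0.52 -0.02 -0.05] M nut -0.13 r 107.0 ring [518.9 244.1] bearing 1.767
```

Free. I lift the ring off clear of everything, then choose a laying place.

Emit:
step_arm --commands '[0, 0, -0.6, 0, 0, 0, 0, 0, 0, -1.3, 0, 0, 0, 0, 0, 0, -2.2, 0, 0, 0, 0, 0, 0, -4, 0, 0, 0, 0, 0, 0, -7, 0, 0, 0, 0, 0, 0, -10, 0, 0, 0, 0, 0, 0, -12, 0, 0, 0, 0, 0, 0, -12, 0, 0, 0, 0]'

```text
clock: 20.05
eef_pos: [500.8, 351.3, 142.6]
tool_rot: [3.135, -0.004, 1.758]
force: [-0.2, 0.6, -2.8]
width: 14.1
gripper_force: 59.6
```

```bash
python3 - <<'E'
from h import *
tight()
W=np.load('first.npz')['side']; im=np.load('side_img.npy')
# height map of table area to the +y side
x,y,z=W[...,0],W[...,1],W[...,2]
for X in range(250,900,50):
    r=[]
    for Y in range(250,700,50):
        m=(abs(x-X-25)<25)&(abs(y-Y-25)<25); r.append(f'{np.nanpercentile(z[m],97):.0f}' if m.sum()>20 else '-')
    print(X,*r)
d=cap('side','j.png')
E
```

```text
t 20.05 pos [500.8 351.3 142.6] rot [ 3.135 -0.004  1.758] F [-0.2  0.6 -2.8] T [ 0.17 -0.01 -0.  ] M nut 0.0 r 108.7 ring [520.7 246.2] bearing 1.748
250 5 7 59 70 6 347 317 -787 -789
300 6 5 6 48 25 5 2 -788 -790
350 5 5 6 28 29 3 -788 -789 -790
400 7 5 5 6 6 -786 -789 -787 -790
450 49 7 5 5 4 -788 -789 -788 -787
500 35 9 5 5 -788 -789 -787 -789 -787
550 47 9 5 2 -790 -790 -789 -789 -788
600 6 5 4 -787 -788 -790 -790 -791 -790
650 40 4 1 -790 -790 -789 -788 -789 -788
700 5 4 -788 -789 -789 -790 -789 -790 -790
750 4 -789 -790 -787 - - - - -
800 4 - - - - - - - -
850 - - - - - - - - -
```

View pics/j.png

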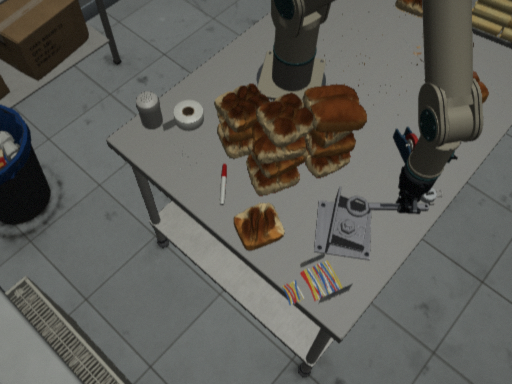

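The guide and bystanders stand where they were, and the spanner is off. I'll return it to its original bare spot by the same route.

```bash
python3 - <<'E'
from h import *
to([530,320,250],1.5); to([610,100,290],1.3);to([605,-20,290],1.184)
E
```

```text
move [-3.55, 2.45, -10.94] [0.003, -0.003, 0.258]
move [-26.64, 6.23, -14.99] [0.002, -0.003, 0.458]
move [-38.34, 3.5, -15.02] [0.002, -0.003, 0.574]
```

Emit:
step_arm --commands '[-1, 1, -4, 0, 0, 0.1, 0, -2, 2, -8, 0, 0, 0.2, 0, -4, 2.5, -11, 0, 0, 0.26, 0, -8, 3.5, -13, 0, 0, 0.3, 0, -12, 4.5, -14, 0, 0, 0.34, 0, -16, 5, -15, 0, 0, 0.38, 0, -20, 6, -15, 0, 0, 0.42, 0, -25, 6, -15, 0, 0, 0.46, 0, -30, 5.5, -15, 0, 0, 0.5, 0, -35, 4.5, -15, 0, 0, 0.54, 0]'

```text
clock: 21.1
eef_pos: [607.9, 13.8, 286.9]
tool_rot: [-3.139, 0.001, 1.217]
force: [-0.1, -0.5, -2.8]
width: 14.2
gripper_force: 59.6
```

```bash
python3 - <<'E'
from h import *
tight(); to([510,-235,150],1.003); to([491.4,-258.1,40],1.003)
E
```

```text
t 21.1 pos [607.9  13.8 286.9] rot [-3.139e+00  1.000e-03  1.217e+00] F [-0.1 -0.5 -2.8] T [ 0.05 -0.09 -0.01] M nut -0.07 r 246.7 ring [570.8 -86.6] bearing -1.207
move [-26.71, -0.53, 13.72] [-0.002, 0.001, 0.214]
move [-29.52, -1.44, 24.72] [-0.002, 0.001, 0.214]
```

Emit:
step_arm --commands '[-4, 0, 1, 0, 0, 0.03, 0, -8, 0, 2, 0, 0, 0.06, 0, -12, 0, 4, 0, 0, 0.09, 0, -16, -0.2, 6, 0, 0, 0.12, 0, -20, -0.3, 9, 0, 0, 0.15, 0, -24, -0.4, 12, 0, 0, 0.18, 0, -27, -0.6, 15, 0, 0, 0.21, 0, -29.5, -1.4, 19, 0, 0, 0.21, 0, -29.5, -1.4, 22, 0, 0, 0.21, 0, -29.5, -1.4, 24, 0, 0, 0.21, 0]'

```text
clock: 22.1
eef_pos: [490.2, -256.5, 45.3]
tool_rot: [-3.136, 0.001, 1.005]
force: [0.5, 1.5, -2.1]
width: 14.1
gripper_force: 59.5
```

Emit:
step_arm --commands '[0, 0, 0, 0, 0, 0, 0, 0, 0, 0, 0, 0, 0, 0, 0, 0, 0, 0, 0, 0, 0]'

```text
clock: 22.4
eef_pos: [493.8, -257.0, 49.7]
tool_rot: [3.14, -0.0, 1.008]
force: [1.0, -0.6, -2.4]
width: 14.0
gripper_force: 59.5
```

```bash
python3 - <<'E'
from h import *
tight(); to([491.4,-258.1,3.5],1.003)
E
```

```text
t 22.4 pos [ 493.8 -257.    49.7] rot [ 3.14  -0.     1.008] F [ 1.  -0.6 -2.4] T [ 0.05 -0.03 -0.02] M nut 0.48 r 502.0 ring [ 436.8 -347.5] bearing -1.623
move [-0.22, -0.15, 4.62] [0.001, -0.0, 0.005]
```

Emit:
step_arm --commands '[-0.2, -0.1, 2, 0, 0, 0, 0, -0.2, -0.1, 3.5, 0, 0, 0, 0, -0.2, -0.1, 4.2, 0, 0, 0, 0, -0.2, -0.1, 4.5, 0, 0, 0, 0, -0.2, -0.1, 4.5, 0, 0, 0, 0, -0.2, -0.1, 4.5, 0, 0, 0, 0]'

```text
clock: 23.0
eef_pos: [491.6, -258.2, 4.3]
tool_rot: [3.141, 0.0, 1.008]
force: [-0.3, 0.5, -2.9]
width: 14.1
gripper_force: 59.6
```

```bash
python3 - <<'E'
from h import *
tight()
E
```

```text
t 23.0 pos [ 491.6 -258.2    4.3] rot [3.141 0.    1.008] F [-0.3  0.5 -2.9] T [ 0.07 -0.07 -0.02] M nut -0.17 r 503.3 ring [ 434.5 -348.7] bearing -1.627
```

Emit:
step_arm --commands '[0, 0, 0.1, 0, 0, 0, 0, 0, 0, 0.1, 0, 0, 0, 0, 0, 0, 0.1, 0, 0, 0, 0.3, 0, 0, 0.1, 0, 0, 0, 0.6, 0, 0, 0.1, 0, 0, 0, 1, 0, 0, 0.1, 0, 0, 0, 1, 0, 0, -3, 0, 0, 0, 1, 0, 0, -7, 0, 0, 0, 1, 0, 0, -12, 0, 0, 0, 1, 0, 0, -16, 0, 0, 0, 1]'

```text
clock: 24.0
eef_pos: [491.3, -258.3, 166.2]
tool_rot: [3.141, 0.0, 1.007]
force: [0.8, -1.4, -0.9]
width: 85.5
gripper_force: 0.0
```

```bash
python3 - <<'E'
from h import *
d=cap('side'); d2=cap('wrist')
W=cloud(d); x,y,z=W[...,0],W[...,1],W[...,2]
m=(z>5)&(z<30)&(np.hypot(x-475,y+290)<125)
q=W[m]; print([np.round(t,1) for t in cv2.minAreaRect(q[:,:2].astype(np.float32))],np.percentile(z[m],[50,95]))
print(ctrl.read_state()['width'],ctrl.read_state()['force'])
a=np.load('side_img.npy').astype(int); print('bystander diff', (abs(a-d['image']).max(2)>50)[215:320,220:390].sum())
cv2.imwrite('pics/k.png',d2['image'][:,:,::-1])
E
```

```text
[array([ 429.8, -269.4]), array([244.4, 134.9]), np.float64(64.1)] [12.36401841 18.87618305]
85.57900929912161 [0.48013481 0.13351496 0.39933292]
bystander diff 0
```

View pics/k.png

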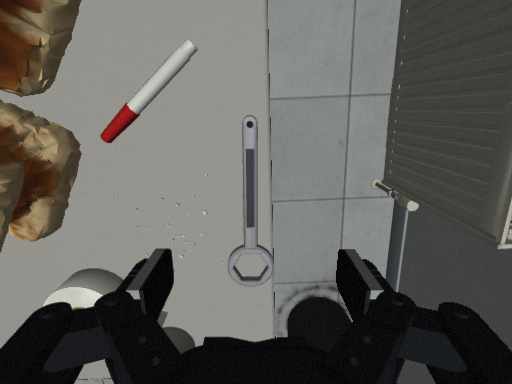

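The spanner lies flat on the bare table, with its ring at (250,265), and the gripper is clear of it. Handing in.

```bash
python3 -c "
from cell import ctrl; print(ctrl.finish_job())"
```

```text
the job is handed in; nothing more can be done
None
```

The job is handed in, with no verdict returned: the nut was tightened in three bites to a last reading of about 1.3 N m (a little over the 1.1 target, under the 1.65 limit), and the spanner lies flat back at its original spot; the guide and nearby items looked unmoved.

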